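# Feed a vial rack past a sprung gate

### The job

Load the white vial rack into the photometer's reading bay, only by pressing and pushing with the fingers, never lifting the rack. With one fingertip press the black bar down to swing the orange gate up and keep holding it open, while the other fingertip pushes the rack by its yellow upright plate along the chute, past the gate and fully home against the end stop; the gate must not touch the rack. Then let the gate fall shut behind the vials, over the rack's flat tail, and leave everything, with the other things on the bench undisturbed.

Things in the scene. Friction and masses are not known exactly. Their poses are not given: they have to be found in the camera images.
- feeder: white bench photometer with feed chute, fixed. Origin on the bench (z=0) beside the chute, in the gate's plane. +y: push direction; +x: across the chute, away from the press bar. Chute floor 6 mm up; inside x = 0 to 62 mm between 6 mm walls, tops 36 mm up, from y = -245 mm to the end stop. Instrument box 200 x 170 mm, 150 mm tall behind the stop, y = 110 to 280 mm
- end_stop (a point): middle of the face of the chute's end stop, 20 mm above the chute floor, at feeder y = +104 mm, x = 31 mm; the stop's top is 46 mm above the bench. The rack's block rests against this face when home
- hinge (a point): point where the gate's hinge rod meets the gate's plane. The steel rod (10 mm diameter) lies along feeder y at x = -10 mm, 70 mm above the bench, from y = -285 to +25 mm, on two 10 mm posts at y = -270 and +22 mm
- gate (a joint): gate angle, rad: 0 = shut (blade hangs across the chute), 1.4 = fully open (hard stop). Pressing the black bar down swings the blade up sideways about the hinge rod; a light spring shuts it when let go (1 to 4 N at the bar). The rack clears the blade above 0.95. Raised, the blade reaches 145 mm above the bench, in its own plane only
- press_bar (a point): mid-axis of the black round press bar, 20 mm diameter, 240 mm long (feeder y -290 to -50 mm), turning with the gate, 48 mm from the hinge. Axis, gate shut: feeder x -47, z 101 mm; half way: x -58, z 70; fully pressed: x -47, z 39 (bar's top at 49). Top of bar at 68 mm or lower = open past 0.95 rad. Press it anywhere; a fingertip can slide along it
- gate_blade (a point): middle of the lower edge of the orange gate blade (54 mm wide, 60 mm high, 6 mm thick); at feeder y = 0, 24 mm above the bench when shut
- rack: white vial rack, teal and blue caps, vials fixed in it, 0.2 to 0.4 kg, loose in the chute. Origin: centre of the underside of its block (56 wide, 90 long in y, 40 mm tall over the caps); +y: push direction. Behind the block a flat tail (40 wide, 80 long, 8 mm thick) leads to an upright yellow plate; the shut gate passes above the tail. Home: origin at feeder y = +59 mm, x about 31 mm
- push_plate (a point): point on the rear face (facing -y) of the rack's yellow upright push plate: on its middle line, 60 mm above the rack's underside, 131 mm behind the rack's origin. Plate 50 mm wide, 6 mm thick, its top 74 mm above the rack's underside
- dropper: amber dropper bottle, 30 mm diameter, 84 mm tall, standing loose beside the far wall of the chute; leave alone. Origin on its underside's centre
- jar: amber jar, 40 mm diameter, 55 mm tall, standing loose on the press-bar side of the chute; leave alone. Origin on its underside's centre
- beaker_a: glass beaker, 52 mm across, 60 mm tall, standing loose beside the far wall of the reading bay; leave alone. Origin on its underside's centre
- vial: single loose vial with teal cap, 22 mm diameter, 45 mm tall, on the press-bar side of the chute; leave alone. Origin on its underside's centre
- tube_rack: large white test-tube rack with glass tubes, 70 x 200 mm, 130 mm tall over the tubes (not the rack to be pushed); leave alone. Origin on its underside's centre
- syringe: teal and clear syringe lying on the bench, 140 mm long, 22 mm high; leave alone. Origin under its barrel
Things that resemble listed ones, but are neither listed nor needed, are in the scene too. What is shaped like the rack but red is not meant.

How it is judged:
On the way, in this order (a step that is already met when the one before it is completed fails the run):
1. the gate is held open by a finger on the press bar while the whole rack is still before it (value of joint gate above 0.95 rad and contact force between the fingers and gate above 0.3 N and y of rack in the frame of feeder below -0.045 m), for 0.1 s.
2. with the gate held open, a finger pushes the rack's vial block under it (value of joint gate above 0.8 rad and contact force between the fingers and gate above 0.3 N and contact force between the fingers and rack above 0.1 N and y of rack in the frame of feeder between -0.01 and 0.04 m).
At the end, for the whole second after the job is handed in: the rack stands flat in the chute with its block within 6 mm of the end stop, at rest, and the gate has shut (below 0.08 rad) behind the vials (y of rack in the frame of feeder above 0.053 m and z of rack in the frame of feeder below 0.009 m and angle between rack's own z axis and vertical below 0.05 rad and value of joint gate below 0.08 rad and linear speed of rack below 0.01 m/s); the robot touches nothing.
It fails at once if the rack is lifted off the chute floor or tipped (z of rack in the frame of feeder above 0.018 m or angle between rack's own z axis and vertical above 0.2 rad).
It fails at once if the gate bears on the rack (rack pushed into the gate, or gate let down on the rack) (contact force between rack and gate above 0.3 N).
It fails at once if another thing on the bench is shifted by more than 20 mm or knocked over (distance of any of dropper, jar, beaker_a, vial, tube_rack, syringe from where it was at the start of the episode above 0.02 m or angle between any of dropper, jar, beaker_a, vial, tube_rack's own z axis and vertical above 0.5 rad).
It also fails if it takes over 40 s, if anything falls off the work surface, if the arm or the gripper's body presses on something with over 40 N, if the wrist force passes 120 N, or if a joint passes its speed limit or range.

### The arm

A 6-joint arm with a two-finger parallel gripper is mounted at the origin on the work surface. World frame = base frame: x ahead of the robot, y to its left, z up, the work surface at z = 0. Lengths are in m, angles in rad, forces in N, time in s.
With the tool pointing down it reaches from about 0.375 to 0.9 m from the base axis. Payload 3.1 kg.
Tool frame: the origin (TCP) lies midway between the tips of the shut fingers; the grasp point (between the pads) lies 19 mm behind it; z points along the fingers, y is the line along which they close (so a half turn about z gives the same grasp; the last joint's range is limited). The gripper opens to 85 mm and grips with 20 to 120 N. Pads are 22 mm wide; open, the fingers measure 114 mm over their backs; the gripper's body (76 mm by 85 mm) begins 54 mm behind the grasp point. The pads swing forward as they close: fully open they stand 13 mm farther back than shut.
Start: joints at [-0.178, 0.527, 1.433, -0, 1.181, -0.178], TCP at [0.625, 0, 0.197] pointing down, gripper open.
Joint ranges: [-3.08, 3.08], [-0.75, 2.2], [0.22, 2.44], [-1.43, 4.57], [0, 2.65], [-2.85, 2.85]. Speed limits (rad/s): [2.79, 2.79, 3.14, 3.14, 3.14, 3.14].

### API

Orientations are given as a rotation vector (axis times angle).
In Python, from bench import robot gives the robot as it stands.
- The arm moves only by the tool play_rows, never from a script. Its argument "commands" is a list of rows, each a list of 7 numbers: the shift along the tool's x, y, z in m, then the turn, a rotation vector about the tool's x, y, z in degrees, then the opening, from -1 (shut) to 1 (fully open), so that 0 is half open. A call has 1 to 20 rows; each row shifts and turns the commanded pose from where the row before left it, along the tool's axes as they then stand; what a row does not reach is not made up. A row lasts 1/10 s, in which the tool goes at most 50 mm and 8.59 degrees, less where a joint would pass 70% of its speed; a pose out of reach is approached as far as the arm can. A call is refused whole if a number of a shift passes 0.05 or a number of a turn 8.59, either way. A call with a gripper value outside its range is refused whole. The fingers move at their own pace and stop on an object; "force" is the grip in N (left out, the last holds). Time passes only in rows, so rows that do not move let the fingers close. It gives the time, the measured TCP pose, the force, the opening and the grip force at its end, in the units of the state.
- robot.get_obs(): the state, without advancing time (a new reading comes with each control period).
- robot.camera(name): name is "scene" or "side" or "wrist"; returns a dict with "pixels" (420x560x3 uint8, red, green, blue), "camera_matrix" (3x3 intrinsics, pixels), "eye" and "orientation" of the camera in the world. Camera axes: x right, y up, looking along -z (the intrinsics and any distortion apply to the point x, -y, -z); pixel columns grow to the right and rows downward; lengths in m; the calibration is good to about 2 mm. The wrist camera is an equidistant fisheye: a pixel r from the principal point sees the ray r / f radians off the axis. A picture is of the moment at which its call begins. There is no depth.
- robot.close_job(): hands the job in; it is judged then, once.
The state is a dict: "time_s": time; "joint_pos": joint angles; "qd": joint speeds; "tau": joint torques, N m; "tool_pos": TCP position; "ee_rot": TCP orientation; "force": force on the tool from outside, world axes, zero at the start; "ft_torque": the same for the moment, N m; "finger_gap": finger opening in m; "grasp_force": force on a finger pad.
Only numpy, scipy, OpenCV 4.12 (cv2) and the standard library are available. Lean on these libraries where they do the work, as an engineer would, in place of code of your own. Each camera call takes 0.05 s, during which the arm holds its last target. There are 200 camera calls.

## Working session

There is one attempt and no reset: what is moved stays moved. The work goes in short steps, Python scripts to look and compute and a tool call to move; the robot and the scene stay as the last step left them, time stands still between calls to the robot, and variables do not carry over. Pictures are saved under pics/ and viewed, at most 10 in all, crops included, and the job is handed in when it is done.

Besides the shell and the picture viewer there is one more tool, called as name(argument=value, ...) on one line, values as JSON. play_rows: Moves the arm, as the interface text tells. Its arguments: {"type":"object","properties":{"commands":{"type":"array","items":{"type":"array","items":{"type":"number"}}},"force":{"type":"number"}},"required":["commands"]}

```bash
mkdir -p pics; ls
python3 - <<'E'
from bench import robot
import cv2
for n in("scene","side"):
    c=robot.camera(n); cv2.imwrite(f"pics/{n}0.png",c["pixels"][:,:,::-1]); print(n,c["camera_matrix"],c["eye"],c["orientation"])
print(robot.get_obs())
E
```

```text
pics
scene [[454.05652397   0.         279.05245936]
 [  0.         454.05652397 207.75616012]
 [  0.           0.           1.        ]] [ 1.26672956 -0.07167168  0.90090414] [0.58292011 0.64910387 1.54737587]
side [[450.04427723   0.         278.34230863]
 [  0.         450.04427723 208.66663617]
 [  0.           0.           1.        ]] [-0.19806421 -1.05446211  0.83909874] [ 0.95154059 -0.31717624 -0.5721761 ]
{'time_s': 0.1, 'joint_pos': array([-1.78460590e-01,  5.28373312e-01,  1.43379492e+00,  2.75107402e-05,
        1.18143979e+00, -1.78487140e-01]), 'qd': array([ 0.00013531, -0.00172456, -0.00312377, -0.00120215, -0.00084949,
        0.00264375]), 'tau': array([ 4.33945943e-04, -4.43301880e+01, -1.78587180e+01, -2.04061280e-04,
        3.88642526e-03,  1.10165692e-05]), 'tool_pos': array([6.24267169e-01, 1.94853346e-04, 1.95724901e-01]), 'ee_rot': array([-2.22024243e+00, -2.22027814e+00,  1.77178816e-03]), 'force': array([-0.83793334,  0.18583198,  0.48847908]), 'ft_torque': array([ 0.03035633,  0.00056391, -0.03732176]), 'grasp_force': 0.0, 'finger_gap': 0.08530038236046916}
```

View pics/scene0.png

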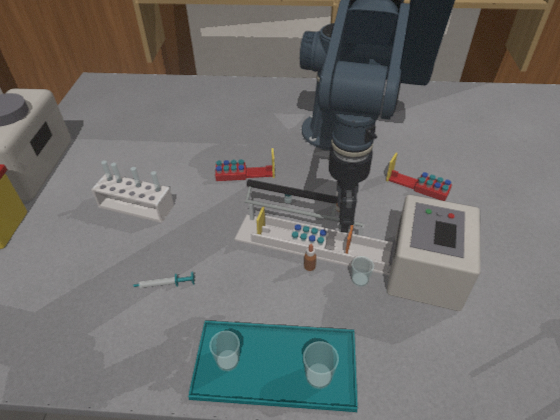

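View pics/side0.png

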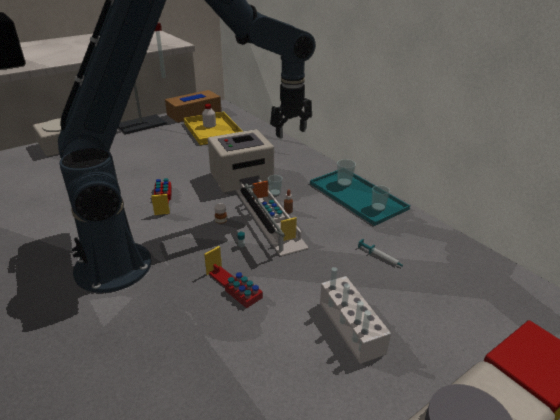

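The scene view shows the chute at about (240–390, 215–265), with the yellow plate at (261,220), the blade at (350,238) and the press bar from (248,187) to (335,198). In the side view the feeder is at (240–300, 180–250). I'll zoom in on both.

```bash
cat > h.py <<'E'
import numpy as np,cv2
from scipy.spatial.transform import Rotation as R
from bench import robot
def ray(c,p):
    K=c["camera_matrix"];d=np.array([(p[0]-K[0,2])/K[0,0],-(p[1]-K[1,2])/K[1,1],-1.])
    return np.array(c["eye"]),R.from_rotvec(c["orientation"]).apply(d)
def onz(c,p,z):
    e,d=ray(c,p);return e+d*(z-e[2])/d[2]
def proj(c,P):
    q=R.from_rotvec(c["orientation"]).inv().apply(np.atleast_2d(P)-c["eye"]);K=c["camera_matrix"]
    return np.c_[K[0,2]+K[0,0]*q[:,0]/-q[:,2],K[1,2]-K[1,1]*q[:,1]/-q[:,2]]
def tri(c1,p1,c2,p2):
    A=[];b=[]
    for c,p in((c1,p1),(c2,p2)):
        e,d=ray(c,p);d=d/np.linalg.norm(d);M=np.eye(3)-np.outer(d,d);A.append(M);b.append(M@e)
    return np.linalg.lstsq(np.vstack(A),np.hstack(b),rcond=None)[0]
E
python3 - <<'E'
from h import *
s=robot.camera("scene")["pixels"];d=robot.camera("side")["pixels"]
a=cv2.resize(s[175:275,230:400],None,fx=4.7,fy=4.7,interpolation=cv2.INTER_CUBIC)
cv2.imwrite("pics/a.png",a[:,:,::-1])
b=cv2.resize(d[165:265,200:320],None,fx=6,fy=6,interpolation=cv2.INTER_CUBIC)
cv2.imwrite("pics/b.png",b[:,:,::-1])
E
```

```text
(no output)
```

View pics/a.png

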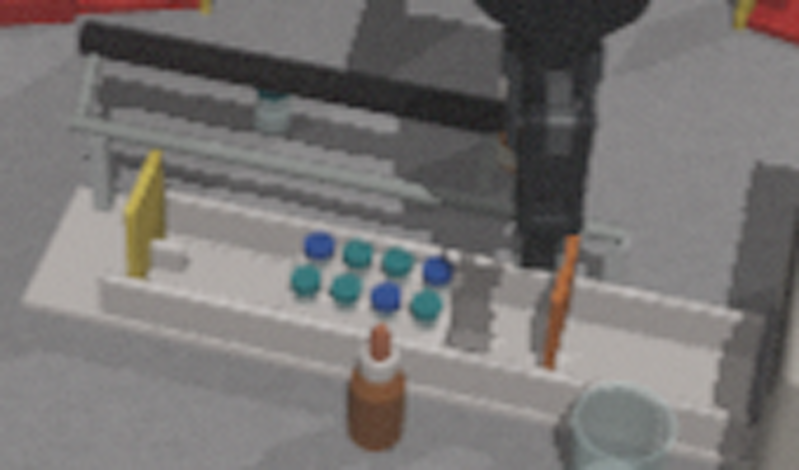

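View pics/b.png

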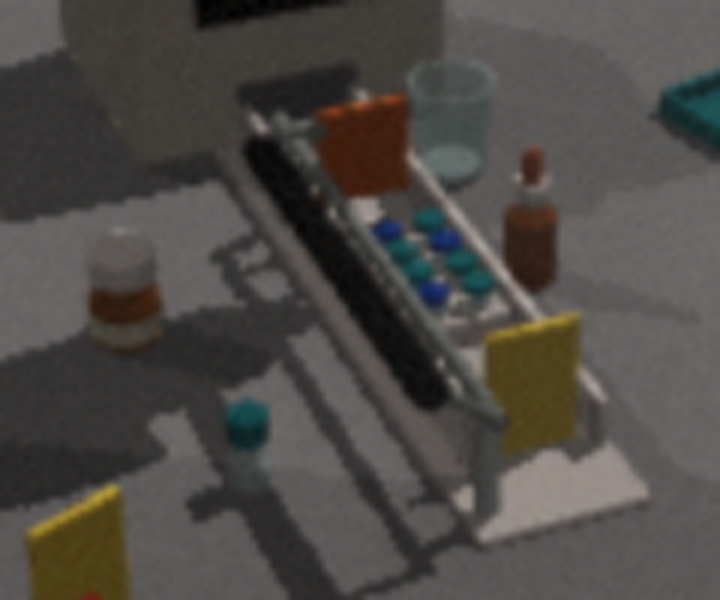

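In the scene crop the rod ends are at (75,122) and (625,238), and the bar end is at (83,38). In the side crop the rod end is at (500,418) and the bar end at (430,385). The jar and vial stand on the press-bar side. Next I cast rays onto the known heights.

Run:
```python
from h import *
s=robot.camera("scene");d=robot.camera("side")
S=lambda u,v:(u/4.7-.4+230,v/4.7-.4+175)
D=lambda u,v:(u/6-.4+200,v/6-.4+165)
def pr(n,x):print(n,(np.array(x)*1000).round(1))
r0=onz(s,S(75,122),.07);r1=onz(s,S(625,238),.07);pr("rod",r0);pr("rod1",r1)
print(np.linalg.norm(r1-r0))
r0d=onz(d,D(503,420),.07);pr("rod side",r0d)
# blade centre etc; candidate feeder frames
for a,b in((r0,r1),):
    v=(b-a)[:2];th=np.arctan2(-v[0],v[1]);print("yaw",np.degrees(th))
    Rz=np.array([[np.cos(th),-np.sin(th)],[np.sin(th),np.cos(th)]])
    o=.5*(a[:2]-Rz@[-.01,-.285])+.5*(b[:2]-Rz@[-.01,.025]);pr("o",o)
    pts=[(-.01,-.285,.07),(-.01,.025,.07),(-.047,-.29,.101),(-.047,-.05,.101),(.068,-.245,.036),(0,-.245,.036),(.068,.104,.036),(-.006,.104,.036),(.031,0,.024)]
    W=np.array([[*(o+Rz@p[:2]),p[2]] for p in pts]);
    a_=(proj(s,W)+.4-[230,175])*4.7;b_=(proj(d,W)+.4-[200,165])*6
    for p,q,r in zip(pts,a_,b_):print(p,q.round(),r.round())
    for n,uv,z in(("plate top left",(155,153),.08),("platetop r",(128,203),.08)):
        w=onz(s,S(*uv),z);pr(n,Rz.T@(w[:2]-o))
    for n,uv,z in(("plate top left",(487,335),.08),("platetop r",(580,316),.08)):
        w=onz(d,D(*uv),z);pr(n,Rz.T@(w[:2]-o))
    for n,uv,z in(("dropper bottom",(376,440),0),("beaker",(625,470),0)):
        w=onz(s,S(*uv),z);pr(n,Rz.T@(w[:2]-o))
    for n,uv,z in(("jar",(125,335),0),("vial",(248,475),0)):
        w=onz(d,D(*uv),z);pr(n,Rz.T@(w[:2]-o))
```

```text
rod [ 423.6 -234.    70. ]
rod1 [493.   66.7  70. ]
0.3086021000695446
rod side [ 425.6 -231.9   70. ]
yaw -12.98914319466321
o [497.2  40.7]
(-0.01, -0.285, 0.07) [ 74. 122.] [503. 425.]
(-0.01, 0.025, 0.07) [626. 238.] [283. 119.]
(-0.047, -0.29, 0.101) [85. 36.] [435. 395.]
(-0.047, -0.05, 0.101) [506. 121.] [263. 148.]
(0.068, -0.245, 0.036) [ 97. 278.] [612. 399.]
(0, -0.245, 0.036) [138. 191.] [488. 430.]
(0.068, 0.104, 0.036) [747. 426.] [362.  82.]
(-0.006, 0.104, 0.036) [766. 319.] [246. 105.]
(0.031, 0, 0.024) [556. 341.] [368. 196.]
plate top left [   9.8 -230. ]
platetop r [  49.4 -231.7]
plate top left [   6.6 -227. ]
platetop r [  55.9 -229.4]
dropper bottom [103.7 -79. ]
beaker [85.5 49.2]
jar [-128.7  -47.3]
vial [-107.4 -189.4]
```

play_rows(commands=[[0,0,0,0,0,6.5,0.76],[0,0,0,0,0,6.5,0.76],[-0.03,-0.018,0,0,0,0,0.76],[-0.03,-0.018,0,0,0,0,0.76],[-0.03,-0.018,0,0,0,0,0.76],[-0.03,-0.018,0,0,0,0,0.76],[-0.03,-0.018,0,0,0,0,0.76],[-0.03,-0.018,0,0,0,0,0.76],[-0.03,-0.018,0,0,0,0,0.76],[-0.03,-0.017,0,0,0,0,0.76],[0,0,0,0,0,0,0.76],[0,0,0,0,0,0,0.76]])

```text
time_s: 1.5
tool_pos: [0.4316, -0.2021, 0.1968]
ee_rot: [2.461, 1.953, 0.001]
force: [1.2, 0.2, 0.0]
finger_gap: 0.075
grasp_force: 0.0
```

```bash
cat >> h.py <<'E'
th=np.radians(-13.);O=np.array([.4974,.0413]);Rz=np.array([[np.cos(th),-np.sin(th)],[np.sin(th),np.cos(th)]])
def fe(w):return Rz.T@(np.array(w)[:2]-O)
def stat():
    o=robot.get_obs();T=R.from_rotvec(o["ee_rot"]).as_matrix()
    print("t",o["time_s"],"feeder mm",(fe(o["tool_pos"])*1e3).round(1),"z",round(o["tool_pos"][2]*1e3,1),"F",o["force"].round(1),"gap",o["finger_gap"],"toolx yaw",np.degrees(np.arctan2(-T[0,0],T[1,0])).round(2),"toolz",T[:,2].round(3))
E
python3 - <<'E'
from h import *
stat()
s=robot.camera("scene")
# red rack's plate, jar
print("red plate",fe(onz(s,(274,152),.074)))
d=robot.camera("side");w=robot.camera("wrist")
b=cv2.resize(d["pixels"][100:280,170:350],None,fx=3.3,fy=3.3,interpolation=cv2.INTER_CUBIC)
b=b[:,:,::-1]; c=cv2.resize(s["pixels"][130:270,220:400],None,fx=3.3,fy=3.3)[:,:,::-1]
cv2.imwrite("pics/c.png",cv2.resize(w["pixels"][:,:,::-1],(800,600)));cv2.imwrite("pics/d.png",b);cv2.imwrite("pics/e.png",c)
E
```

```text
t 1.5 feeder mm [  -9.4 -252. ] z 196.8 F [1.2 0.2 0. ] gap 0.07500338542630773 toolx yaw -13.12 toolz [ 0.001  0.    -1.   ]
red plate [-0.22091435 -0.27383796]
```

View pics/c.png

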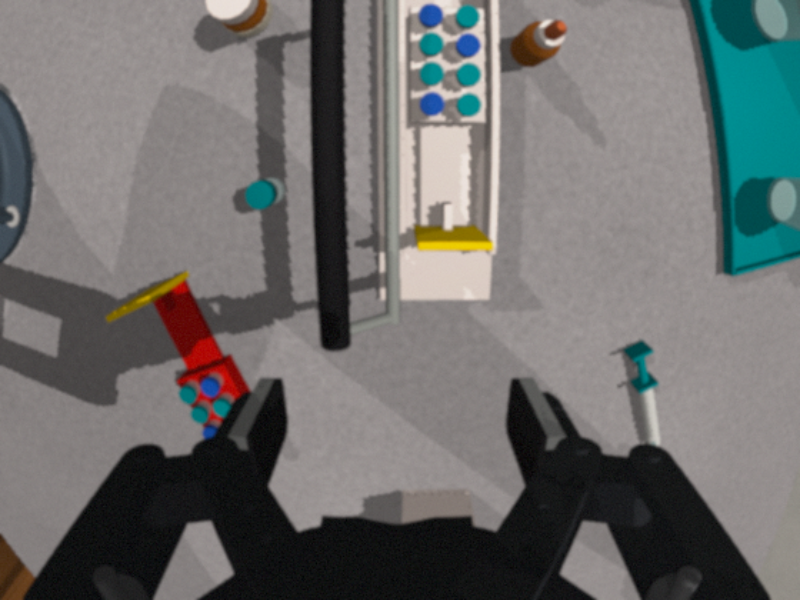

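View pics/d.png

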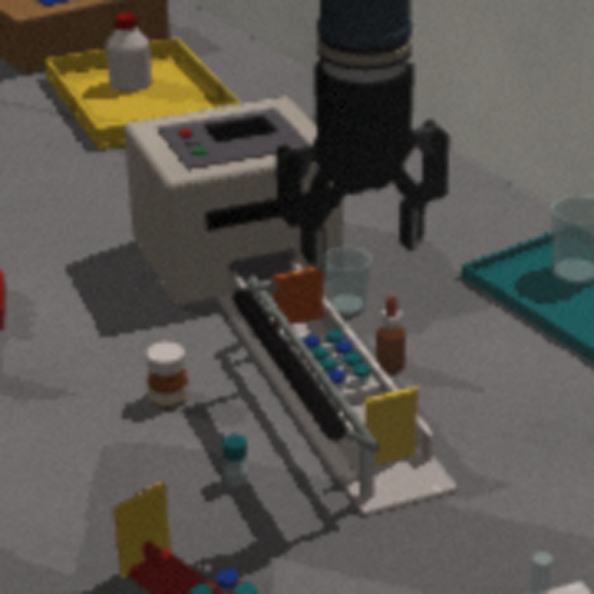

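The wrist view shows the tool lined up with the chute: the bar is at column 330, the yellow plate at (455,238), and the red rack is well clear. The side view agrees. Lowering towards the bar.

play_rows(commands=[[0,0,0.02,0,0,0,0.76],[0,0,0.02,0,0,0,0.76],[0,0,0.02,0,0,0,0.76],[0,0,0.02,0,0,0,0.76],[0,0,0.01,0,0,0,0.76],[0,0,0.01,0,0,0,0.76],[0,0,0.01,0,0,0,0.76],[0,0,0,0,0,0,0.76],[0,0,0,0,0,0,0.76]])

```text
time_s: 2.55
tool_pos: [0.4319, -0.2017, 0.0867]
ee_rot: [2.458, 1.956, 0.0]
force: [0.2, 0.1, -0.7]
finger_gap: 0.0752
grasp_force: 0.0
```

Run:
```python
from h import *
stat()
s=robot.camera("scene");d=robot.camera("side")
b=cv2.resize(d["pixels"][140:260,215:315],(500,600),interpolation=cv2.INTER_CUBIC)
c=cv2.resize(s["pixels"][130:270,230:330],(300,420),interpolation=cv2.INTER_CUBIC)
c=np.vstack([c,np.zeros((180,300,3),np.uint8)])
cv2.imwrite("pics/f.png",np.hstack([b,c])[:,:,::-1])
```

```text
t 2.55 feeder mm [  -9.2 -251.5] z 86.7 F [ 0.2  0.1 -0.7] gap 0.07515491301501336 toolx yaw -12.99 toolz [ 0. -0. -1.]
```

View pics/f.png

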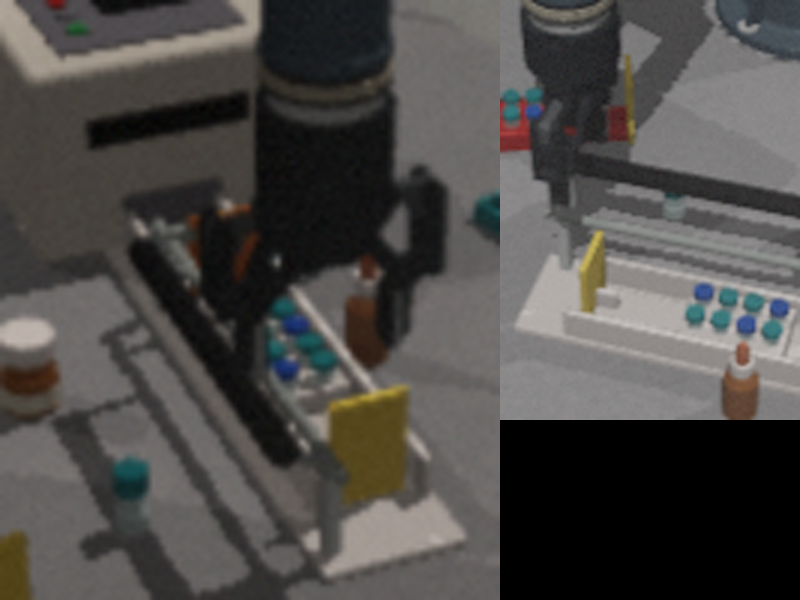

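Run:
```python
from h import *
s=robot.camera("scene");d=robot.camera("side")
o=robot.get_obs();T=R.from_rotvec(o["ee_rot"]).as_matrix();p=o["tool_pos"]
for n,q in(("L",(0,-.045,-.01)),("R",(0,.045,-.01))):
    w=p+T@np.array(q);u=proj(d,w)[0];v=proj(s,w)[0]
    print(n,w.round(3),u.round(1),((u-[215,140])*5).round(),v.round(1),((v-[230,130])*3+[500,0]).round())
print(robot.get_obs()["joint_pos"])
```

```text
L [ 0.388 -0.192  0.097] [264.6 224.6] [248. 423.] [262.5 184.5] [597. 163.]
R [ 0.476 -0.212  0.097] [293.4 217.8] [392. 389.] [250.9 207.7] [563. 233.]
[-6.72252282e-01  5.11646610e-01  1.90191290e+00 -9.82576294e-06
  7.26686148e-01 -4.45278789e-01]
```

Run:
```python
from h import *
s=robot.camera("scene");d=robot.camera("side")
for p1 in((251.7,200),(249,203)):
  for p2 in((294,207.6),(294,209)):
    w=tri(s,p1,d,p2);print("R tip",w.round(3),fe(w).round(3))
# close crops, big and brightened
b=cv2.resize(d["pixels"][160:250,240:310],(467,600),interpolation=cv2.INTER_CUBIC)
c=cv2.resize(s["pixels"][150:240,230:280],(333,600),interpolation=cv2.INTER_CUBIC)
m=np.hstack([b,c]).astype(float);m=255*(m/255)**.5
cv2.imwrite("pics/g.png",m[:,:,::-1].astype(np.uint8))
print(robot.get_obs()["force"],robot.get_obs()["tool_pos"])
```

```text
R tip [ 0.48  -0.208  0.129] [ 0.039 -0.247]
R tip [ 0.478 -0.209  0.126] [ 0.038 -0.248]
R tip [ 0.484 -0.21   0.126] [ 0.043 -0.248]
R tip [ 0.482 -0.212  0.123] [ 0.042 -0.25 ]
[0.25848695 0.58713972 0.8209759 ] [ 0.43190361 -0.20191376  0.08707599]
```

View pics/g.png

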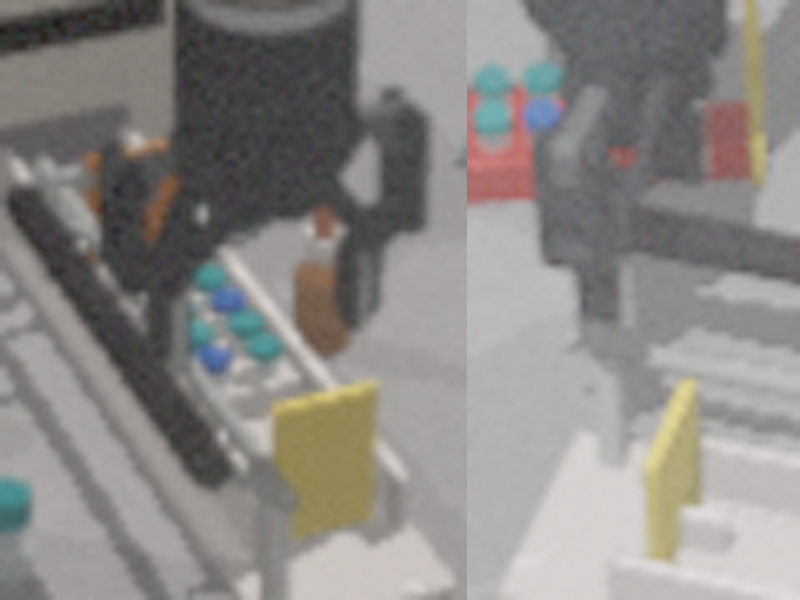

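The tips triangulate about 25 mm higher than I expected, and nothing is touching yet. I'll lower in small steps and watch the force.

play_rows(commands=[[0,0,0.01,0,0,0,0.76],[0,0,0.01,0,0,0,0.76],[0,0,0,0,0,0,0.76],[0,0,0,0,0,0,0.76]])

```text
time_s: 3.25
tool_pos: [0.4315, -0.2013, 0.066]
ee_rot: [-2.458, -1.954, -0.0]
force: [-0.1, 1.1, 1.2]
finger_gap: 0.0751
grasp_force: 0.6
```

```bash
cat >> h.py <<'E'
def look(name,n):
    s=robot.camera("scene")["pixels"];d=robot.camera("side")["pixels"]
    b=cv2.resize(d[150:250,230:310],(440,550),interpolation=cv2.INTER_CUBIC)
    c=cv2.resize(s[160:260,235:400],(360,218),interpolation=cv2.INTER_CUBIC)
    m=np.hstack([b,np.vstack([c,np.zeros((332,360,3))])]).astype(float);m=255*(m/255)**.6
    cv2.imwrite("pics/"+name,m[:,:,::-1].astype(np.uint8))
def orange():
    # orange blade pixels centroid/extent in the side view, yellow plate too
    for n in("scene","side"):
        h=cv2.cvtColor(robot.camera(n)["pixels"],cv2.COLOR_RGB2HSV)
        for nm,lo,hi in(("orange",(3,150,100),(14,255,255)),("yellow",(22,130,90),(32,255,255))):
            m=cv2.inRange(h,lo,hi)
            x0,x1,y0,y1=(235,400,160,262) if n=="scene" else (235,310,150,250)
            k,_,st,ce=cv2.connectedComponentsWithStats(m[y0:y1,x0:x1])
            print(n,nm,[(*(st[i][:4]+[x0,y0,0,0]),st[i][4]) for i in range(1,k) if st[i][4]>8])
E
python3 - <<'E'
from h import *
stat();orange()
E
```

```text
t 3.25 feeder mm [  -9.6 -251.2] z 66.0 F [-0.1  1.1  1.2] gap 0.07511215347867048 toolx yaw -13.03 toolz [-0.001  0.001 -1.   ]
scene orange [(np.int64(348), np.int64(224), np.int64(5), np.int64(15), np.int32(22))]
scene yellow [(np.int64(387), np.int64(160), np.int64(8), np.int64(21), np.int32(58)), (np.int64(272), np.int64(162), np.int64(2), np.int64(9), np.int32(10)), (np.int64(257), np.int64(207), np.int64(7), np.int64(26), np.int32(101))]
side orange [(np.int64(258), np.int64(181), np.int64(8), np.int64(2), np.int32(9))]
side yellow [(np.int64(281), np.int64(218), np.int64(15), np.int64(10), np.int32(40))]
```

Run:
```python
from h import *
look("i.png",0)
```

```text
(no output)
```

View pics/i.png

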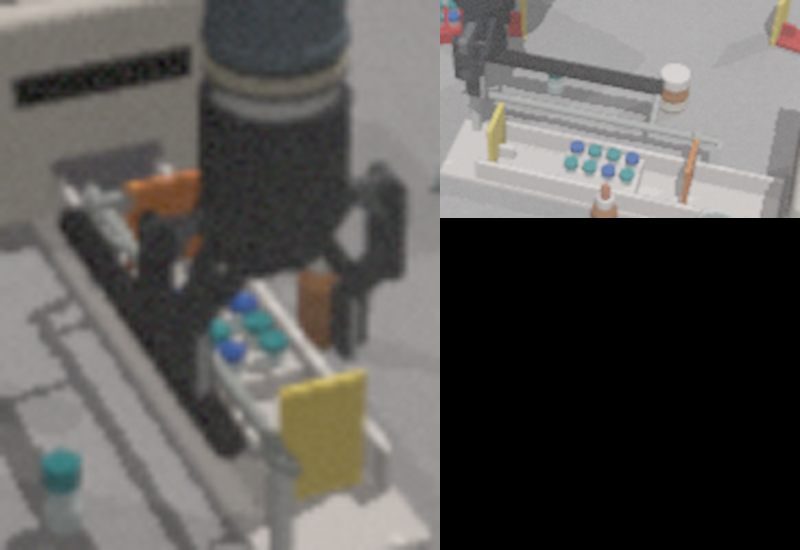

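play_rows(commands=[[0,0,0.008,0,0,0,0.76],[0,0,0.007,0,0,0,0.76],[0,0,0,0,0,0,0.76],[0,0,0,0,0,0,0.76]])

```text
time_s: 3.85
tool_pos: [0.4319, -0.2018, 0.0516]
ee_rot: [2.459, 1.955, 0.0]
force: [0.1, 1.3, 2.2]
finger_gap: 0.0752
grasp_force: 0.8
```

Run:
```python
from h import *
stat();orange()
d=robot.camera("side")
for p in((292.7,214.5),):
    e,v=ray(d,p); w=[e+v*t for t in np.linspace(1.0,2,400)]
    k=min(w,key=lambda q:np.linalg.norm(fe(q)-[.04,-.25]));print("R tip earlier",fe(k),k[2])
```

```text
t 3.85 feeder mm [  -9.1 -251.6] z 51.6 F [0.1 1.3 2.2] gap 0.07524785384868032 toolx yaw -13.02 toolz [ 0. -0. -1.]
scene orange [(np.int64(348), np.int64(222), np.int64(5), np.int64(19), np.int32(26))]
scene yellow [(np.int64(387), np.int64(160), np.int64(8), np.int64(21), np.int32(61)), (np.int64(273), np.int64(162), np.int64(1), np.int64(11), np.int32(11)), (np.int64(257), np.int64(207), np.int64(7), np.int64(27), np.int32(105))]
side orange []
side yellow [(np.int64(281), np.int64(219), np.int64(11), np.int64(6), np.int32(30))]
R tip earlier [ 0.03526398 -0.24797794] 0.10653882977290619
```

```bash
cat >> h.py <<'E'
from scipy.optimize import brentq
def gate():
    c=robot.camera("scene");g=c["pixels"].mean(2);out=[]
    for col in(290,300,310,320):
        r=np.where(g[170:225,col]<62)[0]
        if len(r)<2:continue
        r=r[r-r[0]<18];v=170+r.mean()
        def f(a):
            # bar angle: shut +0.70 rad above horizontal, open -0.70
            ph=.70-a;P=[]
            for y in(-.28,-.06):P.append([*(O+Rz@[-.01-.048*np.cos(ph),y]),.07+.048*np.sin(ph)])
            q=proj(c,P);return q[0,1]+(col-q[0,0])/(q[1,0]-q[0,0])*(q[1,1]-q[0,1])-v
        out.append((col,round(v,1),len(r),round(brentq(f,-.3,1.6),2) if f(-.3)*f(1.6)<0 else (round(f(-.3),1),round(f(1.6),1))))
    print("gate",out)
E
python3 - <<'E'
from h import *
gate()
E
```

```text
gate [(290, np.float64(193.0), 7, 0.39), (300, np.float64(195.0), 7, 0.38), (310, np.float64(197.0), 7, 0.38), (320, np.float64(199.0), 7, 0.38)]
```

play_rows(commands=[[0,0,0.008,0,0,0,0.76],[0,0,0.008,0,0,0,0.76],[0,0,0.008,0,0,0,0.76],[0,0,0.007,0,0,0,0.76],[0,0,0.005,0,0,0,0.76],[0,0,0,0,0,0,0.76],[0,0,0,0,0,0,0.76]])

```text
time_s: 4.75
tool_pos: [0.4329, -0.2024, 0.0157]
ee_rot: [2.457, 1.954, 0.001]
force: [4.9, -0.5, 3.5]
finger_gap: 0.0754
grasp_force: 2.4
```

Run:
```python
from h import *
stat();gate();orange()
```

```text
t 4.75 feeder mm [  -8.  -251.9] z 15.7 F [ 4.9 -0.5  3.5] gap 0.07537303927636298 toolx yaw -13.01 toolz [ 0.002 -0.001 -1.   ]
gate [(290, np.float64(203.0), 7, 1.13), (300, np.float64(205.0), 7, 1.12), (310, np.float64(207.0), 7, 1.12), (320, np.float64(209.0), 7, 1.11)]
scene orange [(np.int64(349), np.int64(210), np.int64(6), np.int64(23), np.int32(43))]
scene yellow [(np.int64(273), np.int64(161), np.int64(1), np.int64(9), np.int32(9)), (np.int64(387), np.int64(160), np.int64(8), np.int64(20), np.int32(57)), (np.int64(257), np.int64(207), np.int64(7), np.int64(27), np.int32(110))]
side orange []
side yellow [(np.int64(281), np.int64(219), np.int64(9), np.int64(4), np.int32(23))]
```

play_rows(commands=[[0,-0.003,0.002,0,0,0,0.76],[0,-0.003,0.002,0,0,0,0.76],[0,0,0,0,0,0,0.76],[0,0,0,0,0,0,0.76]])

```text
time_s: 5.3
tool_pos: [0.4239, -0.1992, 0.0113]
ee_rot: [-2.455, -1.954, 0.002]
force: [-0.6, -1.0, 2.0]
finger_gap: 0.0754
grasp_force: 1.0
```

Run:
```python
from h import *
stat();gate()
```

```text
t 5.3 feeder mm [ -17.5 -250.9] z 11.3 F [-0.6 -1.   2. ] gap 0.07535505195096025 toolx yaw -12.98 toolz [-0.004  0.002 -1.   ]
gate [(290, np.float64(204.5), 6, 1.21), (300, np.float64(206.5), 6, 1.21), (310, np.float64(208.5), 6, 1.2), (320, np.float64(210.5), 6, 1.2)]
```

play_rows(commands=[[0,0.004,0,0,0,0,0.76],[0.008,0,0,0,0,0,0.76],[0.008,0,0,0,0,0,0.76],[0.008,0,0,0,0,0,0.76],[0.008,0,0,0,0,0,0.76],[0.008,0,0,0,0,0,0.76],[0,0,0,0,0,0,0.76]])

```text
time_s: 6.05
tool_pos: [0.4388, -0.1604, 0.0117]
ee_rot: [-2.457, -1.956, -0.001]
force: [1.1, 1.6, 2.7]
finger_gap: 0.0751
grasp_force: 1.3
```

Run:
```python
from h import *
stat();gate();orange()
```

```text
t 6.05 feeder mm [ -11.7 -209.8] z 11.7 F [1.1 1.6 2.7] gap 0.07511909314409901 toolx yaw -12.97 toolz [-0.     0.001 -1.   ]
gate [(290, np.float64(204.5), 6, 1.21), (300, np.float64(206.5), 6, 1.21), (310, np.float64(208.5), 6, 1.2), (320, np.float64(210.5), 6, 1.2)]
scene orange [(np.int64(350), np.int64(208), np.int64(5), np.int64(21), np.int32(38))]
scene yellow [(np.int64(387), np.int64(160), np.int64(8), np.int64(20), np.int32(57)), (np.int64(270), np.int64(210), np.int64(7), np.int64(27), np.int32(97))]
side orange []
side yellow [(np.int64(276), np.int64(213), np.int64(7), np.int64(4), np.int32(16))]
```

play_rows(commands=[[0.008,0,0,0,0,0,0.76],[0.008,0,0,0,0,0,0.76],[0.008,0,0,0,0,0,0.76],[0.008,0,0,0,0,0,0.76],[0.008,0,0,0,0,0,0.76],[0.008,0,0,0,0,0,0.76],[0.008,0,0,0,0,0,0.76],[0,0,0,0,0,0,0.76]])

```text
time_s: 7.0
tool_pos: [0.4514, -0.1061, 0.0116]
ee_rot: [-2.458, -1.956, -0.001]
force: [1.3, 2.2, 2.3]
finger_gap: 0.0752
grasp_force: 1.2
```

Run:
```python
from h import *
stat();gate();orange()
```

```text
t 7.0 feeder mm [ -11.7 -153.9] z 11.6 F [1.3 2.2 2.3] gap 0.07518693220733429 toolx yaw -12.98 toolz [-0.     0.001 -1.   ]
gate [(290, np.float64(183.5), 18, (np.float64(7.7), np.float64(28.0))), (300, np.float64(183.5), 18, (np.float64(9.7), np.float64(30.1))), (310, np.float64(173.0), 7, (np.float64(22.3), np.float64(42.7))), (320, np.float64(210.5), 6, 1.2)]
scene orange [(np.int64(350), np.int64(208), np.int64(6), np.int64(21), np.int32(40))]
scene yellow [(np.int64(387), np.int64(160), np.int64(8), np.int64(20), np.int32(57)), (np.int64(273), np.int64(162), np.int64(1), np.int64(12), np.int32(12)), (np.int64(292), np.int64(214), np.int64(6), np.int64(27), np.int32(92))]
side orange []
side yellow [(np.int64(269), np.int64(204), np.int64(7), np.int64(3), np.int32(16))]
```

Tracking well with the gate steady at 1.2. Continuing to just short of home.

play_rows(commands=[[0.008,0,0,0,0,0,0.76],[0.008,0,0,0,0,0,0.76],[0.008,0,0,0,0,0,0.76],[0.008,0,0,0,0,0,0.76],[0.008,0,0,0,0,0,0.76],[0.008,0,0,0,0,0,0.76],[0.006,0,0,0,0,0,0.76],[0.004,0,0,0,0,0,0.76],[0,0,0,0,0,0,0.76]])

```text
time_s: 8.05
tool_pos: [0.4644, -0.0501, 0.0116]
ee_rot: [-2.458, -1.955, -0.001]
force: [0.4, 1.0, 2.3]
finger_gap: 0.0753
grasp_force: 1.2
```

Run:
```python
from h import *
stat();orange()
```

```text
t 8.05 feeder mm [-11.6 -96.5] z 11.6 F [0.4 1.  2.3] gap 0.0753383422115741 toolx yaw -13.01 toolz [-0.     0.001 -1.   ]
scene orange [(np.int64(350), np.int64(208), np.int64(6), np.int64(21), np.int32(42))]
scene yellow [(np.int64(272), np.int64(160), np.int64(2), np.int64(17), np.int32(19)), (np.int64(387), np.int64(160), np.int64(8), np.int64(20), np.int32(60)), (np.int64(314), np.int64(219), np.int64(7), np.int64(27), np.int32(73))]
side orange []
side yellow [(np.int64(262), np.int64(195), np.int64(7), np.int64(3), np.int32(14))]
```

play_rows(commands=[[0.003,0,0,0,0,0,0.76],[0.003,0,0,0,0,0,0.76],[0.002,0,0,0,0,0,0.76],[0,0,0,0,0,0,0.76]])

```text
time_s: 8.55
tool_pos: [0.4662, -0.0432, 0.0116]
ee_rot: [2.458, 1.956, 0.0]
force: [-0.2, -0.7, 2.8]
finger_gap: 0.0752
grasp_force: 1.2
```

play_rows(commands=[[0.002,0,0,0,0,0,0.76],[0.002,0,0,0,0,0,0.76],[0,0,0,0,0,0,0.76]])

```text
time_s: 8.85
tool_pos: [0.4671, -0.0392, 0.0116]
ee_rot: [2.458, 1.956, 0.0]
force: [-0.5, -2.3, 2.5]
finger_gap: 0.0751
grasp_force: 1.4
```

play_rows(commands=[[0.002,0,0,0,0,0,0.76],[0.001,0,0,0,0,0,0.76],[0,0,0,0,0,0,0.76]])

```text
time_s: 9.15
tool_pos: [0.4678, -0.0386, 0.0119]
ee_rot: [2.459, 1.953, -0.002]
force: [-4.2, -13.5, 5.2]
finger_gap: 0.0755
grasp_force: 7.9
```

play_rows(commands=[[0.002,0,0,0,0,0,0.76],[0.001,0,0,0,0,0,0.76],[0,0,0,0,0,0,0.76]])

```text
time_s: 9.45
tool_pos: [0.4682, -0.0384, 0.0124]
ee_rot: [2.458, 1.95, -0.005]
force: [-9.5, -28.2, 8.8]
finger_gap: 0.0751
grasp_force: 15.7
```

play_rows(commands=[[-0.002,0,0,0,0,0,0.76],[-0.002,0,0,0,0,0,0.76],[-0.002,0,0,0,0,0,0.76],[-0.004,0,0,0,0,0,0.76],[-0.006,0,0,0,0,0,0.76],[-0.008,0,0,0,0,0,0.76],[0,0,0,0,0,0,0.76]])

```text
time_s: 10.15
tool_pos: [0.4623, -0.0577, 0.0114]
ee_rot: [-2.458, -1.955, 0.002]
force: [-0.2, -1.2, 1.9]
finger_gap: 0.0751
grasp_force: 1.0
```

Run:
```python
from h import *
stat();orange()
c=robot.camera("scene")
h=cv2.cvtColor(c["pixels"],cv2.COLOR_RGB2HSV)[205:262,300:400]
m=cv2.inRange(h,(80,120,50),(125,255,255));k,_,st,ce=cv2.connectedComponentsWithStats(m)
for i in range(1,k):
    if st[i][4]>5:print(ce[i].round(1)+[300,205],st[i][4],"feeder",fe(onz(c,ce[i]+[300,205],.045)).round(4))
```

```text
t 10.15 feeder mm [ -11.9 -104.4] z 11.4 F [-0.2 -1.2  1.9] gap 0.07509987353543342 toolx yaw -12.99 toolz [-0.001 -0.    -1.   ]
scene orange [(np.int64(350), np.int64(208), np.int64(6), np.int64(22), np.int32(41))]
scene yellow [(np.int64(272), np.int64(160), np.int64(2), np.int64(17), np.int32(19)), (np.int64(387), np.int64(160), np.int64(8), np.int64(21), np.int32(60)), (np.int64(319), np.int64(221), np.int64(6), np.int64(26), np.int32(69))]
side orange []
side yellow [(np.int64(262), np.int64(193), np.int64(8), np.int64(3), np.int32(16))]
[359.7 240.7] 26 feeder [0.0197 0.0248]
[368.9 242.4] 19 feeder [0.0187 0.0473]
[377.6 244.2] 21 feeder [0.0184 0.0686]
[385.7 246. ] 18 feeder [0.0186 0.0883]
[358.1 248.4] 21 feeder [0.0454 0.0254]
[367.  250.2] 21 feeder [0.0448 0.0471]
[375.9 252.3] 27 feeder [0.0451 0.0684]
[384.5 253.3] 11 feeder [0.0422 0.0887]
```

The caps centre on feeder y ≈ 57–58 mm, so the rack is home. Raising to let the gate close.

play_rows(commands=[[0,0,-0.008,0,0,0,0.76],[0,0,-0.008,0,0,0,0.76],[0,0,-0.008,0,0,0,0.76],[0,0,-0.008,0,0,0,0.76],[0,0,-0.008,0,0,0,0.76],[0,0,-0.008,0,0,0,0.76],[0,0,-0.008,0,0,0,0.76],[0,0,-0.01,0,0,0,0.76],[0,0,-0.02,0,0,0,0.76],[0,0,-0.03,0,0,0,0.76],[0,0,-0.03,0,0,0,0.76],[0,0,-0.03,0,0,0,0.76],[0,0,-0.03,0,0,0,0.76],[0,0,0,0,0,0,0.76],[0,0,0,0,0,0,0.76],[0,0,0,0,0,0,0.76]])

```text
time_s: 11.9
tool_pos: [0.4616, -0.0565, 0.2166]
ee_rot: [-2.457, -1.954, 0.002]
force: [0.1, -0.2, -0.7]
finger_gap: 0.0749
grasp_force: 0.0
```

Run:
```python
from h import *
stat();gate();orange()
c=robot.camera("scene")["pixels"][150:290,220:420]
cv2.imwrite("pics/z.png",cv2.resize(c,(800,560),interpolation=cv2.INTER_CUBIC)[:,:,::-1])
```

```text
t 11.9 feeder mm [ -12.9 -103.3] z 216.6 F [ 0.1 -0.2 -0.7] gap 0.07492230497242848 toolx yaw -13.0 toolz [-0.003  0.001 -1.   ]
gate [(290, np.float64(191.0), 7, (np.float64(0.2), np.float64(20.5))), (300, np.float64(192.5), 8, (np.float64(0.7), np.float64(21.1))), (310, np.float64(194.5), 8, (np.float64(0.8), np.float64(21.2))), (320, np.float64(197.0), 7, (np.float64(0.3), np.float64(20.9)))]
scene orange [(np.int64(348), np.int64(225), np.int64(5), np.int64(15), np.int32(24))]
scene yellow [(np.int64(272), np.int64(160), np.int64(2), np.int64(17), np.int32(19)), (np.int64(387), np.int64(160), np.int64(8), np.int64(21), np.int32(60)), (np.int64(319), np.int64(221), np.int64(6), np.int64(26), np.int32(67))]
side orange []
side yellow [(np.int64(262), np.int64(192), np.int64(13), np.int64(4), np.int32(23))]
```

View pics/z.png

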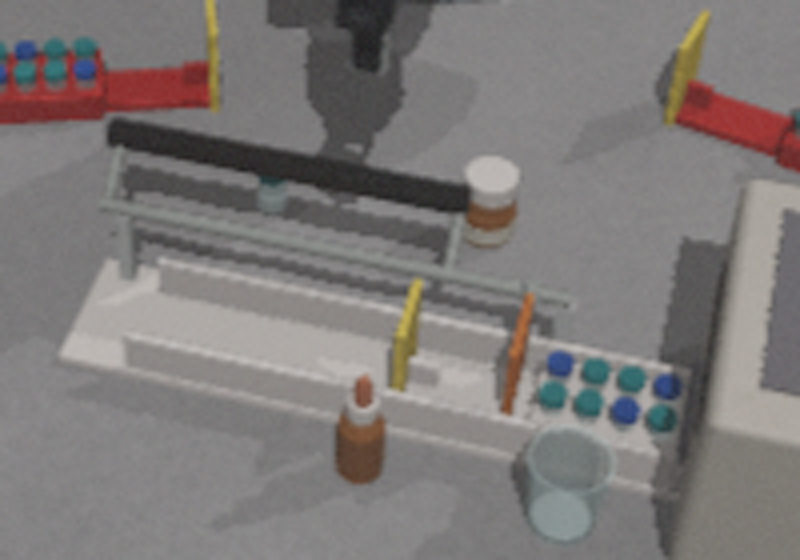

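The rack is home, with its caps at (540–680, 350–430). The gate is shut across the tail at (518,350), and the dropper, beaker, jar and vial are in place.

```bash
python3 -c "
from bench import robot
print(robot.close_job())"
```

```text
the job is handed in; nothing more can be done
None
```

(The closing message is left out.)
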